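Turn the potted plant to the grow lamp and switch it on

ROBOT

A 6-joint arm with a two-finger parallel gripper is mounted at the origin on the work surface. World frame = base frame: x ahead of the robot, y to its left, z up, the work surface at z = 0. Lengths are in mm, angles in rad, forces in N, time in s.
With the tool pointing down it reaches from about 250 to 800 mm from the base axis. Payload 8.5 kg.
Tool frame: the origin (TCP) lies on the centre line of the jaws, within the pads' length; the fingertips stand 14 mm ahead of it and the grasp point (between the pads) lies 5 mm behind it (nose_length is the distance from the TCP to the fingertips, in mm); x points along the fingers, y is the direction in which the jaws open and shut, and the axes are right-handed (so a half turn about x gives the same grasp; the last joint's range is limited). The gripper opens to 85 mm and grips with 20 to 120 N. Pads are 22 mm wide; open, the fingers measure 114 mm over their backs; the gripper's body (76 mm by 85 mm) begins 54 mm behind the grasp point. The pads swing forward as they close: fully open they stand 13 mm farther back than shut.
Start: joints at [-1.282, 0.238, -0.013, 1.319, 0, 1.571], TCP at [149.507, -503.218, 245.276] pointing down, gripper open.
Joint ranges: [-2.66, 2.66], [-1.03, 1.9], [-1.14, 1.46], [-1.82, 2.27], [-1.45, 1.34], [-3.14, 3.14]. Speed limits (rad/s): [2.22, 2.22, 2.79, 3.14, 3.14, 3.14].

INTERFACE

Orientations are given as a rotation vector (axis times angle).
In Python, from workcell import * gives the robot as it stands.
- The arm moves only by the tool step_arm, never from a script. Its argument "moves" is text: rows parted by semicolons, each of 5 numbers parted by spaces: the shift along the world's x, y, z in cm, then the turn about the world's z in degrees, then the opening, from 0 (shut) to 1 (fully open). In form: x y z yaw gripper; .... A call has 1 to 8 rows; each row shifts and turns the commanded pose from where the row before left it; what a row does not reach is not made up. A row lasts 1/12 s, in which the tool goes at most 41.7 mm and 7.16 degrees, less where a joint would pass 70% of its speed; a pose out of reach is approached as far as the arm can. A call is refused whole if a number of a shift passes 4.17 or a number of a turn 7.16, either way. A call with a gripper value outside its range is refused whole. The fingers move at their own pace and stop on an object; "grip_force" is the grip in N (left out, the last holds). Time passes only in rows, so rows that do not move let the fingers close. It gives the time, the measured TCP pose, the force and the opening at its end, in the units of the state.
- sense(): the state, without advancing time (a new reading comes with each control period).
- get_image(name): name is "scene" or "top"; returns a dict with "color" (384x512x3 uint8, red, green, blue), "fx", "fy", "cx", "cy" (pixels), "k1" (the pictures are not rectified: a ray, as slopes to the right and down, at radius r is drawn at 1 + k1 r^2 times it, then the intrinsics apply), "R" (3x3) and "t" (3): a world point X has camera coordinates R X + t. Camera axes: x right, y down, z forward; pixel columns grow to the right and rows downward; lengths in mm; the calibration is good to about 2 mm. A picture is of the moment at which its call begins. There is no depth.
- close_job(): hands the job in, once; it reports no verdict.
The state is a dict: "time_s": time; "joints": joint angles; "joint_vel": joint speeds; "effort": joint torques, N m; "tool_pos": TCP position; "orientation": TCP orientation; "force": force on the tool from outside, world axes, zero at the start; "ft_torque": the same for the moment, N m; "width": finger opening in mm.
Only numpy, scipy, OpenCV 4.12 (cv2) and the standard library are available. Lean on these libraries where they do the work, as an engineer would, in place of code of your own. Each camera call takes 0.05 s, during which the arm holds its last target. There are 200 camera calls.

TASK

The potted plant stands on a turntable with four spokes; push the spokes round with one finger until the red-tipped spoke points straight at the pillar lamp, then press the lamp's orange cap fully down with a fingertip to switch it on and let it come up again. Do not lift, touch or shift the plant's pot, do not press the cap before the plant is turned, and leave the empty grey pot, the jar and the trowel where they are.

Things in the scene. Friction and masses are not known exactly. Their poses are not given: they have to be found in the camera images.
- turntable (a joint): angle of the turntable, rad: 0 when the red-tipped spoke points along world +x, growing counter-clockwise seen from above; it turns freely without end either way against a light friction (about 0.15 N m, some 1 N at the spokes) and stays where it is left
- hub (a point): point on the turntable's upright axis, on top of its aluminium disc, 62 mm above the table, where the pot stands; z up, x axis along the red-tipped spoke and turning with it. The disc is 200 mm across and 16 mm thick; under it a fixed dark foot of 170 mm diameter, 12 mm high, with a 60 mm column. Beyond 100 mm from the axis, between the spokes, all is free down to the table
- red_tip (a point): outer end of the red-tipped spoke, 167 mm from the turntable's axis, 54 mm above the table. It is one of four straight level steel spokes at 90 degrees, from the disc's rim to 167 mm from the axis, 14 mm wide (16.5 mm over the plastic tips, the last 30 mm), 45 to 62 mm above the table. One tip is red, three are black
- pot: the planted pot: dark teal glazed, 112 mm diameter, 78 mm tall, with a purple rim and thin green leaves up to about 55 mm above the rim and 60 mm from its axis; origin at the centre of its underside, z up. It stands loose at the middle of the turntable and turns with it; 0.4 to 0.85 kg
- lamp: the pillar lamp, fixed to the table, round: white foot 92 mm diameter and 10 mm high, pillar 60 mm diameter up to 147 mm, with a warm yellow tube; origin at the centre of its underside on the table. It stands to the left or the right of the turntable, at least 250 mm from its axis
- cap_top (a point): centre of the top of the lamp's orange push cap, 50 mm diameter, on the lamp's upright axis, 163 mm above the table when up
- lamp_cap (a joint): how far the orange cap is pressed down, m: 0 up, 0.006 fully down; it springs back; fully down takes about 5.5 N
- grey_pot: empty dark grey glazed pot, loose, 100 mm diameter, 95 mm tall, origin at the centre of its underside; it stands on the side of the turntable where the lamp is not
- jar: small amber jar, loose, 60 mm diameter, 75 mm tall, between the robot and the turntable, to one side; origin at the centre of its underside
- trowel: hand trowel lying on the table between the robot and the turntable, to one side, loose, 250 mm long along its own x axis, 50 mm wide, 24 mm high; origin on its underside at mid-length
There are look-alikes about, which are no part of the job. What is shaped like the lamp but blue is not meant.

How it is judged:
By the outcome, as a careful person would: the job done as asked, in the order asked, and still so for the second after the job is handed in, with the robot touching nothing.
It also fails if it takes over 64 s, if anything falls off the work surface, if the arm or the gripper's body presses on something with over 40 N, if the wrist force passes 120 N, or if a joint passes its speed limit or range.

## Working session

There is one attempt and no reset: what is moved stays moved. The work goes in short steps, Python scripts to look and compute and a tool call to move; the robot and the scene stay as the last step left them, time stands still between calls to the robot, and variables do not carry over. Pictures are saved under pics/ and viewed, about 8 in all and at most 12, crops included, and the job is handed in when it is done.

Besides the shell and the picture viewer there is one more tool, called after "Call:" as name(argument=value, ...), one argument or row to a line, values as JSON. step_arm: Moves the arm, as the interface text tells. Its arguments: {"type":"object","properties":{"moves":{"type":"string"},"grip_force":{"type":"number"}},"required":["moves"]}

```bash
mkdir -p pics; cat > h.py <<'E'
from workcell import *
import numpy as np, cv2
def save(n,f):
    g=get_image(n); cv2.imwrite(f"pics/{f}.png",g["color"][:,:,::-1]); np.save(f"pics/{f}.npy",g,allow_pickle=True); return g
def load(f): return np.load(f"pics/{f}.npy",allow_pickle=True).item()
def ray(g,u,v):
    K=np.array([[g["fx"],0,g["cx"]],[0,g["fy"],g["cy"]],[0,0,1.]])
    p=cv2.undistortPoints(np.array([[[u,v]]],float),K,np.array([g["k1"],0,0,0,0.]))[0,0]
    R=np.array(g["R"]);t=np.array(g["t"]); return -R.T@t, R.T@np.array([p[0],p[1],1])
def onz(g,u,v,z):
    c,d=ray(g,u,v); return c+d*(z-c[2])/d[2]
def tri(rs):
    A=0;b=0
    for c,d in rs:
        d=d/np.linalg.norm(d);P=np.eye(3)-np.outer(d,d);A=A+P;b=b+P@c
    return np.linalg.solve(A,b)
E
python3 - <<'E'
from h import *
a=save("scene","s0");b=save("top","t0")
cv2.imwrite("pics/both.png",cv2.resize(np.hstack([a["color"],b["color"]])[:,:,::-1],(800,300),interpolation=cv2.INTER_AREA))
for g in(a,b): print(g["fx"],g["k1"],-np.array(g["R"]).T@np.array(g["t"]))
print(sense())
E
```

```text
387.4556229910297 -0.04307594757918015 [1400.54091556  223.27273416  898.73075426]
482.8511185246302 -0.09531050245968722 [ 378.29054239  -33.18761695 1479.25894566]
{'time_s': 0.1, 'joints': array([-1.28199403e+00,  2.38703169e-01, -1.41313315e-02,  1.31920566e+00,
        1.00620977e-05,  1.57081894e+00]), 'joint_vel': array([-8.31549267e-05, -3.07912046e-03,  2.58221061e-03, -8.96993337e-04,
       -5.35448652e-04, -4.61474535e-04]), 'effort': array([ 6.32154733e-04, -5.39718497e+01,  3.47000206e+01,  1.34083026e-02,
       -6.16232612e-06,  8.23871915e-06]), 'tool_pos': array([ 149.42831983, -502.93091569,  244.76618267]), 'orientation': array([ 2.0667571 ,  0.30182266, -2.06711018]), 'force': array([ 0.46166555, -0.18876828, -0.28467964]), 'ft_torque': array([0.04039008, 0.01004517, 0.06288471]), 'width': 85.62458548161038}
```

View pics/s0.png

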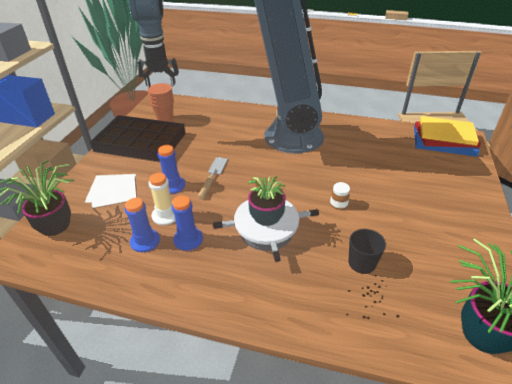

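View pics/t0.png

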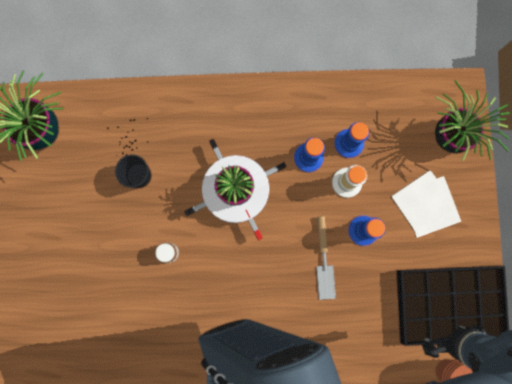

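The scene shows the turntable at scene (267,220), top (235,187), with the red tip at top (259,236). Things that could be taken for the lamp are the orange-capped pillars:
- Blue, scene (137,205), (183,203), (167,152); top (315,147), (358,132), (375,229).
- White/yellow, scene (159,180), top (357,175). This is the one I choose.

The other plants at top (25,120) and (460,130) are look-alikes of the potted plant.

```bash
python3 - <<'E'
from h import *
a=load("s0");b=load("t0")
def blobs(g,lo,hi,box,mn=15):
    h=cv2.cvtColor(g["color"],cv2.COLOR_RGB2HSV);m=cv2.inRange(h,lo,hi)
    k=np.zeros_like(m);x0,y0,x1,y1=box;k[y0:y1,x0:x1]=1;m*=k
    n,l,s,c=cv2.connectedComponentsWithStats(m)
    return [(c[i].round(1),s[i].tolist()) for i in range(1,n) if s[i][4]>=mn]
O=((5,190,180),(14,255,255))
print("top or",blobs(b,*O,(280,110,400,250)))
print("sc or",blobs(a,*O,(110,130,210,230)))
print("red top",blobs(b,(170,120,90),(180,255,255),(180,130,290,250),5),blobs(b,(0,180,90),(4,255,255),(180,130,290,250),5))
print("disc top",blobs(b,(0,0,165),(180,45,255),(190,140,285,235),100))
print("disc sc",blobs(a,(0,0,150),(180,45,255),(225,185,310,255),100))
c1=b["color"][110:260,170:400];c2=a["color"][130:270,110:340]
cv2.imwrite("pics/c0.png",np.vstack([cv2.resize(c1,(690,330))[:,:,::-1],cv2.resize(c2,(690,270))[:,:,::-1]]))
E
```

```text
top or [(array([357.5, 130. ]), [352, 124, 14, 15, 79]), (array([312.2, 144.8]), [307, 140, 12, 12, 60]), (array([354.7, 171.4]), [350, 168, 11, 9, 34])]
sc or []
red top [] [(array([258.2, 234.5]), [255, 231, 7, 8, 38])]
disc top [(array([243.2, 188.7]), [205, 148, 71, 82, 1871])]
disc sc [(array([265. , 225.6]), [225, 200, 74, 51, 1669])]
```

View pics/c0.png

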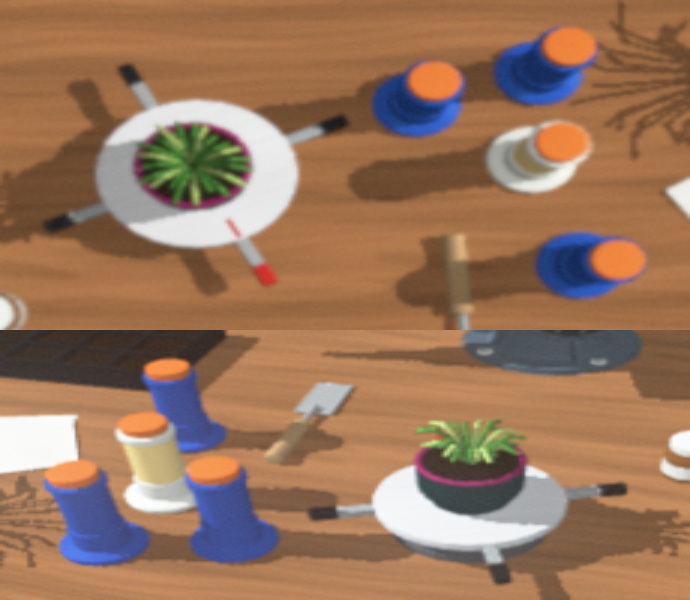

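The crop confirms the choice: the white/yellow lamp's cap is at top ≈(357,174) and scene ≈(158,180). The red-tipped spoke points towards the robot, and the blue pillars crowd the lamp.

```bash
python3 - <<'E'
from h import *
a=load("s0");b=load("t0")
def blobs(g,lo,hi,box,mn=15,show=True):
    h=cv2.cvtColor(g["color"],cv2.COLOR_RGB2HSV);m=cv2.inRange(h,lo,hi)
    k=np.zeros_like(m);x0,y0,x1,y1=box;k[y0:y1,x0:x1]=1;m*=k
    n,l,s,c=cv2.connectedComponentsWithStats(m)
    return [(c[i].round(1),s[i].tolist()) for i in range(1,n) if s[i][4]>=mn]
O=((5,170,205),(15,255,255))
T=blobs(b,(3,175,190),(13,255,255),(280,110,400,250));S=blobs(a,(3,175,190),(13,255,255),(110,130,210,230))
print("T",T);print("S",S)
print("lamp",tri([ray(b,356.5,174.3),ray(a,158.5,180)]))
for n,g,u,v in[("1t",b,315,147),("2t",b,359.5,131.5),("3t",b,375.5,228.5)]: print(n,onz(g,u,v,163))
for n,g,u,v in[("1s",a,110+75/3,130+(475-330)/1.929),("2s",a,110+215/3,130+(470-330)/1.929),("3s",a,110+167/3,130+(368-330)/1.929)]: print(n,onz(g,u,v,163))
B=blobs(b,(0,0,0),(180,255,60),(180,130,290,250),8);print("black",B)
# tips from crop: outer ends, top surface
P=[onz(b,170+x/3,110+y/2.2,62) for x,y in[(127,68),(345,122),(270,281),(48,226)]]
print("ends",np.round(P)); 
d=np.array([[97,172],[299,172],[198,100],[198,247]],float)
D=[onz(b,170+x/3,110+y/2.2,62) for x,y in d];print("disc",np.round(D),np.mean(D,0))
print("endmean",np.mean(P,0), np.degrees(np.arctan2((P[2]-P[0])[1],(P[2]-P[0])[0])))
print("grey",onz(b,133,168,95),"jar",onz(b,166,253,75),"trowel",onz(b,322,220,24),onz(b,326,297,10))
for f in[(235+2,185)]:print(onz(b,*f,140))
E
```

```text
T [(array([359.4, 130.4]), [352, 123, 16, 16, 200]), (array([314.1, 146.5]), [307, 139, 15, 16, 191]), (array([356.6, 174.4]), [349, 167, 16, 16, 190]), (array([375.2, 227.9]), [368, 221, 16, 15, 196])]
S [(array([166.5, 149.5]), [160, 145, 13, 10, 49])]
lamp [ 582.15704877 -321.81487277  151.21584516]
1t [ 661.09381585 -208.75845108  163.        ]
2t [ 701.61075423 -335.94593608  163.        ]
3t [ 429.43245193 -363.675324    163.        ]
1s [ 715.60950375 -327.1594722   163.        ]
2s [ 672.64777982 -202.2820015   163.        ]
3s [ 439.89929138 -361.30617609  163.        ]
black [(array([212.7, 143.3]), [210, 140, 6, 8, 29]), (array([281.1, 165.9]), [277, 163, 9, 7, 40]), (array([219.5, 187.5]), [218, 186, 5, 4, 11]), (array([244.7, 192.8]), [242, 191, 6, 5, 12]), (array([225.1, 196. ]), [222, 192, 6, 8, 25]), (array([231.6, 197.9]), [231, 195, 2, 6, 10]), (array([238.9, 197.7]), [237, 195, 6, 5, 16]), (array([189. , 211.2]), [185, 208, 9, 7, 44])]
ends [[ 712.   85.   62.]
 [ 630. -130.   62.]
 [ 418.  -49.   62.]
 [ 498.  167.   62.]]
disc [[569. 118.  62.]
 [563. -82.  62.]
 [665.  15.  62.]
 [465.  20.  62.]] [565.49096714  17.73298125  62.        ]
endmean [564.17409442  18.39466341  62.        ] -155.579833091426
grey [631.19574175 317.15690074  95.        ] jar [381.16532874 225.77969784  75.        ] trowel [ 465.98175248 -237.67372666   24.        ] [ 235.24039397 -241.19149489   10.        ]
[564.62774799  11.79222428 140.        ]
```

Call:
step_arm(
  moves="1.66 3.18 0 0 0;1.66 3.18 0 0 0;1.66 3.18 0 0 0;1.66 3.18 0 0 0;1.66 3.18 0 0 0;1.66 3.18 0 0 0;1.66 3.18 0 0 0;1.66 3.18 0 0 0",
)

```text
time_s: 0.77
tool_pos: [282.4, -247.1, 245.1]
orientation: [2.067, 0.3, -2.067]
force: [1.3, 0.5, -0.2]
width: -0.1
```

Call:
step_arm(
  moves="1.66 3.18 0 0 0;1.66 3.18 0 0 0;1.66 3.18 0 0 0;1.66 3.18 0 0 0;1.66 3.18 0 0 0;1.66 3.18 0 0 0;1.66 3.18 0 0 0;1.66 3.18 0 0 0",
)

```text
time_s: 1.43
tool_pos: [415.4, 7.5, 245.2]
orientation: [2.066, 0.301, -2.066]
force: [0.8, -0.1, -0.1]
width: 0.4
```

```bash
python3 - <<'E'
from h import *
from scipy.spatial.transform import Rotation as Ro
s=sense();print(s["tool_pos"],s["width"],s["joints"]);print(Ro.from_rotvec(s["orientation"]).as_matrix().round(2))
b=load("t0");print(onz(b,356.6,174.4,163))
save("scene","s1")
E
```

```text
[415.35723909   7.48457915 245.19231909] 0.35448905541574466 [ 1.79919339e-02  5.03455613e-02 -2.41320294e-01  1.27921529e+00
  3.65127871e-05  2.87051748e+00]
[[-0.    0.29 -0.96]
 [ 0.   -0.96 -0.29]
 [-1.   -0.    0.  ]]
[ 580.37849775 -320.26374025  163.        ]
```

View pics/s1.png

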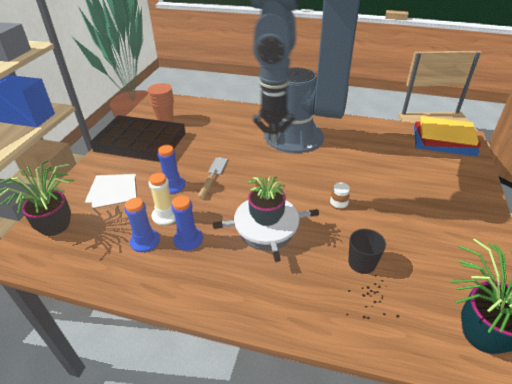

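The arm is above the free gap beside the red spoke, so I'm going down.

Call:
step_arm(
  moves="0 0 -3 0 0;0 0 -3 0 0;0 0 -3 0 0;0 0 -3 0 0;0 0 -3 0 0;0 0 -2 0 0;0 0 -1.9 0 0;0 0 0 0 0",
)

```text
time_s: 2.15
tool_pos: [412.6, 5.5, 53.3]
orientation: [2.061, 0.301, -2.073]
force: [-0.9, -0.7, -0.7]
width: 0.2
```

```bash
python3 - <<'E'
import numpy as np
h=np.array([564.5,18]);l=np.array([580,-320])
print("goal",np.degrees(np.arctan2(*(l-h)[::-1])))
p=h+0;a=-176
prev=None
for a in range(-176,-95,4):
    p=h+150*np.array([np.cos(np.radians(a)),np.sin(np.radians(a))])
    if prev is not None: print(a,p.round(0),(p-prev).round(1)/10)
    prev=p
E
```

```text
goal -87.37437031722747
-172 [416.  -3.] [ 0.11 -1.04]
-168 [418. -13.] [ 0.18 -1.03]
-164 [420. -23.] [ 0.25 -1.02]
-160 [424. -33.] [ 0.32 -1.  ]
-156 [427. -43.] [ 0.39 -0.97]
-152 [432. -52.] [ 0.46 -0.94]
-148 [437. -61.] [ 0.52 -0.91]
-144 [443. -70.] [ 0.59 -0.87]
-140 [450. -78.] [ 0.64 -0.83]
-136 [457. -86.] [ 0.7  -0.78]
-132 [464. -93.] [ 0.75 -0.73]
-128 [ 472. -100.] [ 0.8  -0.67]
-124 [ 481. -106.] [ 0.85 -0.62]
-120 [ 490. -112.] [ 0.89 -0.55]
-116 [ 499. -117.] [ 0.92 -0.49]
-112 [ 508. -121.] [ 0.96 -0.43]
-108 [ 518. -125.] [ 0.98 -0.36]
-104 [ 528. -128.] [ 1.01 -0.29]
-100 [ 538. -130.] [ 1.02 -0.22]
-96 [ 549. -131.] [ 1.04 -0.15]
```

Call:
step_arm(
  moves="0.1 -0.7 0 0 0;0.1 -0.7 0 0 0;0.2 -0.7 0 0 0;0.2 -0.6 0 0 0;0.2 -0.5 0 0 0;0.2 -0.5 0 0 0;0.2 -0.5 0 0 0;0.2 -0.5 0 0 0",
)

```text
time_s: 2.82
tool_pos: [429.4, -41.9, 56.4]
orientation: [2.067, 0.301, -2.066]
force: [0.1, 1.4, -0.5]
width: 0.1
```

Call:
step_arm(
  moves="0.2 -0.5 0 0 0;0.22 -0.48 0 0 0;0.24 -0.47 0 0 0;0.26 -0.46 0 0 0;0.28 -0.45 0 0 0;0.3 -0.44 0 0 0;0.3 -0.43 0 0 0;0.3 -0.42 0 0 0",
)

```text
time_s: 3.48
tool_pos: [450.4, -78.3, 56.2]
orientation: [2.066, 0.301, -2.067]
force: [0.1, 1.3, 0.1]
width: -0.1
```

Call:
step_arm(
  moves="0.34 -0.4 0 0 0;0.35 -0.4 0 0 0;0.36 -0.37 0 0 0;0.38 -0.36 0 0 0;0.39 -0.34 0 0 0;0.4 -0.33 0 0 0;0.42 -0.32 0 0 0;0.43 -0.3 0 0 0",
)

```text
time_s: 4.15
tool_pos: [481.2, -106.4, 56.2]
orientation: [2.066, 0.301, -2.067]
force: [-0.8, 1.3, 0.6]
width: -0.0
```

Call:
step_arm(
  moves="0.44 -0.28 0 0 0;0.45 -0.27 0 0 0;0.46 -0.25 0 0 0;0.47 -0.24 0 0 0;0.48 -0.22 0 0 0;0.48 -0.2 0 0 0;0.4 -0.15 0 0 0;0.2 -0.05 0 0 0",
)

```text
time_s: 4.82
tool_pos: [515.3, -123.1, 56.3]
orientation: [2.067, 0.3, -2.066]
force: [-1.3, 0.5, -0.2]
width: -0.2
```

```bash
python3 - <<'E'
from h import *
b=save("top","t1");print(sense()["tool_pos"],sense()["force"])
cv2.imwrite("pics/c1.png",cv2.resize(b["color"][120:270,180:330],(750,600)[::-1] and (600,600))[:,:,::-1])
E
```

```text
[ 515.43203387 -123.06039958   56.23529333] [ 0.26109321 -0.00490119  0.69614037]
```

View pics/c1.png

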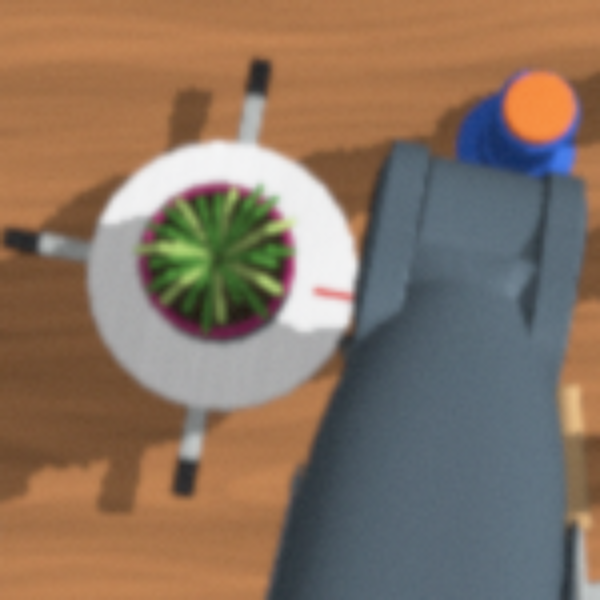

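The arm hides the red tip, but the other three spokes are visible (crop ends (260,62), (185,495), (5,238)), as is the red mark on the disc. I'll take the angle from the black tips.

```bash
cat >> h.py <<'E'
def tips(g,box=(170,120,300,260)):
    h=cv2.cvtColor(g["color"],cv2.COLOR_RGB2HSV);m=cv2.inRange(h,(0,0,0),(180,255,60))
    x0,y0,x1,y1=box;k=np.zeros_like(m);k[y0:y1,x0:x1]=1;m*=k
    n,l,s,c=cv2.connectedComponentsWithStats(m);o=[]
    for i in range(1,n):
        if s[i][4]>=15:
            p=onz(g,*c[i],62);r=np.linalg.norm(p[:2]-[564.5,18])
            if 135<r<175:o.append((p[:2].round(1),round(r,1),s[i][4]))
    return o
E
python3 - <<'E'
from h import *
for f in("t0","t1"):
    T=tips(load(f))
    for t in T:
        d=t[0]-[564.5,18];print(f,t,np.degrees(np.arctan2(d[1],d[0])).round(1))
    q=[t[0] for t in T]
    for i in range(len(q)):
        for j in range(i):
            d=q[i]-q[j]
            if np.linalg.norm(d)>280:print("pair",(q[i]+q[j])/2,np.degrees(np.arctan2(d[1],d[0])))
E
```

```text
t0 (array([704.3,  84. ]), np.float64(154.6), np.int32(29)) 25.3
t0 (array([ 628.5, -118.3]), np.float64(150.6), np.int32(40)) -64.8
t0 (array([501.9, 158.4]), np.float64(153.7), np.int32(44)) 114.0
pair [565.2   20.05] 114.58576415537706
t1 (array([714.6, -11.3]), np.float64(152.9), np.int32(23)) -11.0
t1 (array([595.6, 168.5]), np.float64(153.7), np.int32(28)) 78.3
t1 (array([416.7,  51.9]), np.float64(151.7), np.int32(23)) 167.1
pair [565.65  20.3 ] 168.02219437692668
```

Call:
step_arm(
  moves="0.4 -0.13 0 0 0;0.4 -0.12 0 0 0;0.4 -0.1 0 0 0;0.4 -0.09 0 0 0;0.4 -0.08 0 0 0;0.4 -0.06 0 0 0;0.4 -0.05 0 0 0;0.23 -0.03 0 0 0",
)

```text
time_s: 5.53
tool_pos: [545.6, -129.4, 56.3]
orientation: [2.067, 0.3, -2.066]
force: [-1.3, 0.9, -0.5]
width: -0.3
```

```bash
cat >> h.py <<'E'
def ang(T,H=(565.3,20)):
    L=np.array([580.4,-320.3])-H
    print("goal",np.degrees(np.arctan2(L[1],L[0])).round(2))
    q=[t[0] for t in T];print(T)
    for i in range(len(q)):
        d=q[i]-H;print("single mod90",(np.degrees(np.arctan2(d[1],d[0]))%90-90).round(2))
        for j in range(i):
            d=q[i]-q[j]
            if np.linalg.norm(d)>280:print("pair",(q[i]+q[j])/2,(np.degrees(np.arctan2(d[1],d[0]))%90-90).round(2))
E
python3 - <<'E'
from h import *
b=save("top","t2");s=sense();print(s["tool_pos"],s["force"]);ang(tips(b))
E
```

```text
[ 545.88843797 -129.49076137   56.27135049] [ 0.59453219 -0.493869    0.29115193]
goal -87.46
[(array([718.3,  19.5]), np.float64(153.8), np.int32(21)), (array([565.9, 172.9]), np.float64(154.9), np.int32(39)), (array([413.2,  21.8]), np.float64(151.3), np.int32(21))]
single mod90 -0.19
single mod90 -0.22
single mod90 -0.68
pair [565.75  20.65] -0.43
```

Call:
step_arm(
  moves="0.15 -0.01 0 0 0;0.15 -0.01 0 0 0;0.13 -0.01 0 0 0;0.12 -0.01 0 0 0;0.1 0 0 0 0;0.08 0 0 0 0;0.05 0 0 0 0;0 0 0 0 0",
)

```text
time_s: 6.25
tool_pos: [552.8, -129.7, 56.3]
orientation: [2.067, 0.301, -2.066]
force: [-1.2, 0.2, -0.1]
width: 0.1
```

```bash
python3 - <<'E'
from h import *
b=save("top","t3");s=sense();print(s["tool_pos"],s["force"]);ang(tips(b))
E
```

```text
[ 552.82364516 -129.72480576   56.31168468] [-0.23824263 -0.29693833  0.39957236]
goal -87.46
[(array([718.1,  26.9]), np.float64(153.9), np.int32(23)), (array([559.3, 172.1]), np.float64(154.2), np.int32(40)), (array([414.6,  13.8]), np.float64(150.0), np.int32(26))]
single mod90 -87.41
single mod90 -87.74
single mod90 -87.64
pair [566.35  20.35] -87.53
```

Call:
step_arm(
  moves="-0.5 0 0 0 0;-1.5 -0.3 0 0 0;0 0 3.5 0 0;0 0 4 0 0;0 0 4 0 0;0 0 4 0 0;0 0 3.4 0 0;0 0 0 0 0",
)

```text
time_s: 6.97
tool_pos: [534.9, -133.4, 252.5]
orientation: [2.075, 0.296, -2.054]
force: [-0.1, 0.3, 0.2]
width: -0.2
```

Call:
step_arm(
  moves="-3 -3 0 0 0;-3 -3 0 0 0;-3 -3 0 0 0;-3 -3 0 0 0;-2 -3 0 0 0;0 -3 0 0 0;0 -3 0 0 0;0 0 0 0 0",
)

```text
time_s: 7.63
tool_pos: [394.3, -344.9, 245.1]
orientation: [2.068, 0.295, -2.067]
force: [-0.3, -0.1, 0.2]
width: -0.0
```

```bash
python3 - <<'E'
from h import *
b=save("top","t4");a=save("scene","s4");s=sense();print(s["tool_pos"]);ang(tips(b))
h=cv2.cvtColor(b["color"],cv2.COLOR_RGB2HSV)
for lo,hi,z,box in[((0,170,90),(4,255,255),62,(240,150,300,220)),((3,175,190),(13,255,255),163,(340,160,370,190))]:
    m=cv2.inRange(h,lo,hi);k=np.zeros_like(m);x0,y0,x1,y1=box;k[y0:y1,x0:x1]=1
    n,l,st,c=cv2.connectedComponentsWithStats(m*k)
    for i in range(1,n):print(st[i],onz(b,*c[i],z).round(1))
cv2.imwrite("pics/c4.png",np.hstack([cv2.resize(b["color"][100:280,170:410],(400,300)),cv2.resize(a["color"][120:270,100:300],(400,300))])[:,:,::-1])
E
```

```text
[ 394.23094681 -341.25391901  244.89078443]
goal -87.46
[(array([718.2,  26.9]), np.float64(153.9), np.int32(25)), (array([559.2, 171.5]), np.float64(153.6), np.int32(40)), (array([414.4,  14.2]), np.float64(150.2), np.int32(28))]
single mod90 -87.42
single mod90 -87.69
single mod90 -87.8
pair [566.3   20.55] -87.61
[283 182   8   6  41] [ 571.  -132.3   62. ]
[349 167  16  16 183] [ 580.6 -320.1  163. ]
```

View pics/c4.png

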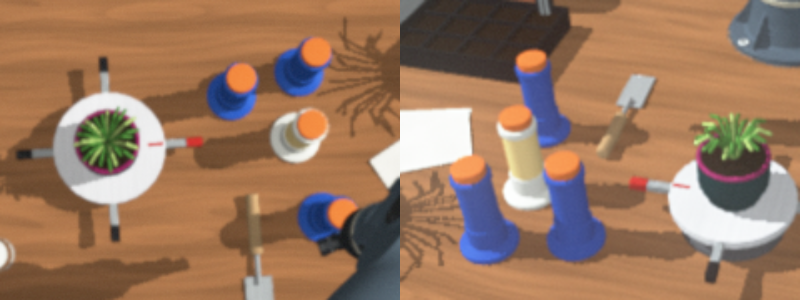

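The red-tipped spoke now points at the white lamp: tip at crop (195,142), cap at (312,124). The fitted error is under about 0.6°. The plant is still centred. Next I go over the cap.

Call:
step_arm(
  moves="3.1 0.35 0 0 0;3.1 0.35 0 0 0;3.1 0.35 0 0 0;3.1 0.35 0 0 0;3.1 0.35 0 0 0;3.1 0.35 0 0 0;0 0 -2 0 0;0 0 -2 0 0",
)

```text
time_s: 8.4
tool_pos: [583.4, -317.7, 205.1]
orientation: [2.066, 0.303, -2.062]
force: [0.4, -0.4, -0.1]
width: 0.3
```

Call:
step_arm(
  moves="0 0 -1 0 0;0 0 -0.5 0 0;0 0 0 0 0;0 0 0 0 0",
)

```text
time_s: 8.73
tool_pos: [580.7, -319.4, 191.2]
orientation: [2.067, 0.3, -2.066]
force: [-0.3, -0.5, 0.7]
width: -0.1
```

Call:
step_arm(
  moves="0 0 -0.7 0 0;0 0 -0.5 0 0;0 0 -0.2 0 0;0 0 -0.2 0 0;0 0 -0.1 0 0;0 0 -0.1 0 0;0 0 0 0 0;0 0 0 0 0",
)

```text
time_s: 9.4
tool_pos: [580.8, -319.7, 172.6]
orientation: [2.066, 0.3, -2.066]
force: [-1.9, -0.7, 3.6]
width: -0.1
```

Call:
step_arm(
  moves="0 0 -0.1 0 0;0 0 -0.1 0 0;0 0 0 0 0;0 0 0 0 0",
)

```text
time_s: 9.73
tool_pos: [580.8, -319.7, 171.0]
orientation: [2.067, 0.3, -2.066]
force: [-3.1, 0.9, 8.4]
width: -0.1
```

Call:
step_arm(
  moves="0 0 -0.1 0 0;0 0 0 0 0;0 0 0 0 0",
)

```text
time_s: 9.98
tool_pos: [580.8, -319.7, 170.9]
orientation: [2.067, 0.299, -2.065]
force: [-5.5, 1.3, 15.0]
width: -0.2
```

The cap has bottomed out: the tool stalled at z = 170.9 while the force rose to 15 N. I'll release it and retreat.

Call:
step_arm(
  moves="0 0 0.5 0 0;0 0 1 0 0;0 0 2 0 0;0 0 3 0 0;0 0 2 0 0;-4 -0.5 0 0 0;-4 -0.5 0 0 0;-4 -0.5 0 0 0",
)

```text
time_s: 10.65
tool_pos: [460.3, -334.4, 254.2]
orientation: [2.066, 0.302, -2.065]
force: [0.3, -1.8, 0.2]
width: 0.0
```

Call:
step_arm(
  moves="-4 -0.5 0 0 0;-4 -1 0 0 0;-2 -2 0 0 0;-1 -2 0 0 0;0 0 0 0 0;0 0 0 0 0",
)

```text
time_s: 11.15
tool_pos: [350.5, -390.2, 254.5]
orientation: [2.068, 0.299, -2.067]
force: [-0.2, 0.0, -0.0]
width: -0.1
```

```bash
python3 - <<'E'
from h import *
b=save("top","t5");a=save("scene","s5");s=sense();print(s["tool_pos"],s["force"]);ang(tips(b))
cv2.imwrite("pics/c5.png",np.hstack([cv2.resize(b["color"][100:280,110:410],(420,300)),cv2.resize(a["color"][120:270,100:290],(380,300))])[:,:,::-1])
E
```

```text
[ 351.25293452 -389.23781936  254.22707121] [0.27581765 0.73371585 0.69352051]
goal -87.46
[(array([718.2,  26.9]), np.float64(153.9), np.int32(25)), (array([559.1, 171.8]), np.float64(153.9), np.int32(41)), (array([414.5,  14.2]), np.float64(150.0), np.int32(27))]
single mod90 -87.42
single mod90 -87.66
single mod90 -87.8
pair [566.35  20.55] -87.61
```

View pics/c5.png

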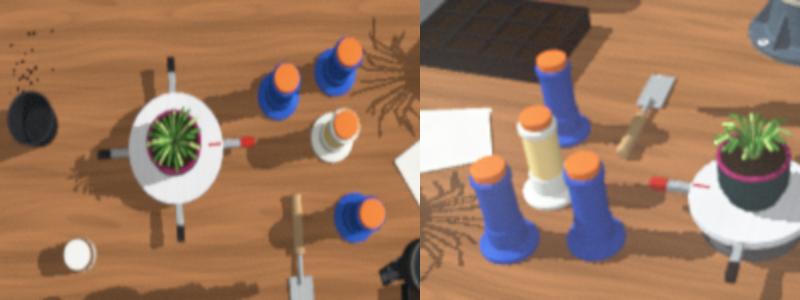

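The cap is up again, the spoke still points at the lamp, and everything else is where it was. One quick look at the tube's brightness, then I hand in.

```bash
python3 - <<'E'
from h import *
for f in("s4","s5"): print(load(f)["color"][192:206,157:165].mean((0,1)).round(1))
print(close_job())
E
```

```text
[206.3 185.  131.9]
[206.  184.6 131.7]
the job is handed in; nothing more can be done
None
```

I turned the plant with one shut fingertip on the red-tipped spoke, pressed the white lamp's orange cap fully down, then let it spring back. I handed the job in at about 11 s of the 64 s allowed. Whether the lamp is lit is not confirmed.

- **Turn:** the red-tipped spoke went from about -155° to -87.6°, against -87.5° towards the lamp. The red tip's own position gave about 0.5° of error instead of 0.15°. The angle read the same after the press.
- **Press:** the tool stalled at z = 170.9 mm, which is about 6 mm of travel, while the force rose to 15 N; fully down takes about 5.5 N. I then retreated clear, and the pictures show the cap up again.
- **Surroundings:** the final view shows the plant still centred. The grey pot, jar and trowel look unmoved to the eye; I did not re-measure them.
- **Not confirmed or disagreeing:**
  - The lamp tube's colour is the same before and after the press, so the images do not show the lamp as lit. I rely on the stall and force readings for the press.
  - My rough two-view height for the cap gave 151 mm, against 163 mm in the text. The point I picked in the scene view was about 2 pixels low. The press force and depth agreed with 163 mm.

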